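# Collect the round kiln props into their caddy by height

### The arm

A 6-joint arm with a two-finger parallel gripper is mounted at the origin on a cart in front of the work surface, level with it; the furniture and walls round the work are solid. World frame = base frame: x ahead of the robot, y to its left, z up, the work surface at z = 0. Lengths are in m, angles in rad, forces in N, time in s.
With the tool pointing down it reaches from about 0.35 to 0.975 m from the base axis. Payload 4.9 kg.
Tool frame: the origin (TCP) lies at the very end of the fingers, on their centre line; the grasp point (between the pads) lies 19 mm behind it (pinch_z is the distance from the TCP to the grasp point, in m); z points along the fingers, y is the line along which they close (so a half turn about z gives the same grasp; the last joint's range is limited). The gripper opens to 85 mm and grips with 20 to 120 N. Pads are 22 mm wide; open, the fingers measure 114 mm over their backs; the gripper's body (76 mm by 85 mm) begins 54 mm behind the grasp point. The pads swing forward as they close: fully open they stand 13 mm farther back than shut.
Start: joints at [1.026, 0.053, 1.613, -0, 1.476, -0.119], TCP at [0.258, 0.569, 0.231] pointing down, gripper open.
Joint ranges: [-3.01, 3.01], [-1.01, 2.22], [0.06, 2.58], [-1.02, 4.17], [0.09, 2.62], [-3.14, 3.14]. Speed limits (rad/s): [2.57, 2.57, 3.14, 3.14, 3.14, 3.14].

### API

Orientations are given as a unit quaternion [w, x, y, z].
In Python, from plant import * gives the robot as it stands. The module is installed in compiled form; this text tells all that it offers.
- The arm moves only by the tool play_rows, never from a script. Its arguments are lists of equal length, an entry for each row: "linear": the shift along the world's x, y, z in m, a list of three; "turn": the turn about the world's z in degrees. A call has 1 to 8 rows; each row shifts and turns the commanded pose from where the row before left it; what a row does not reach is not made up. A row lasts 1/8 s, in which the tool goes at most 62.5 mm and 10.7 degrees, less where a joint would pass 70% of its speed; a pose out of reach is approached as far as the arm can. A call is refused whole if a number of a shift passes 0.0625 or a number of a turn 10.7, either way. A call with a gripper value outside its range is refused whole. "hand" is the finger opening in m, from 0 to 0.0854, set as the call begins (left out, the last holds). The fingers move at their own pace and stop on an object; the grip force is fixed at half the most. Time passes only in rows, so rows that do not move let the fingers close. It gives the time, the measured TCP pose, the force, the opening and the grip force at its end, in the units of the state.
- state(): the state, without advancing time (a new reading comes with each control period).
- grab_frame(name): name is "side" or "top" or "wrist"; returns the picture (400x640x3 uint8, red, green, blue); there is no depth.
- camera_info(name): a dict with "camera_matrix" (3x3 intrinsics, pixels), "origin" and "attitude" of the camera in the world; the wrist camera has in their place "mount" (4x4, takes a point from camera to tool coordinates, whose origin is the TCP and whose axes are the flange's). Camera axes: x right, y down, z forward; pixel columns grow to the right and rows downward; lengths in m; the calibration is good to about 2 mm. The wrist camera is an equidistant fisheye: a pixel r from the principal point sees the ray r / f radians off the axis. A picture is of the moment at which its call begins: read the wrist's pose just before it. camera_info takes no time and is no camera call.
- job_done(): hands the job in; it is judged then, once.
Trained networks look in the newest picture that a camera, given by its name, has taken for a name from the list of things; names that differ only in an ending like _2 or _b are one class to them, and where a whole thing is asked for, a point or a joint stands for the part that bears it (a point fixed in the world has none). Each returns a list of dicts, best first, with "p" (0 to 1); they miss things now and then, are a little off and sometimes report something else, mostly with a low value. They report only what shows in the picture. A call takes as long as a camera call. They do not tell look-alikes from the thing itself.
- trace(camera, thing): "region" (400x640 bool, what is visible of it) and "location" ([column, row] in pixels, amid what is visible of it).
The state is a dict: "time": time; "joint_pos": joint angles; "joint_vel": joint speeds; "joint_efforts": joint torques, N m; "tool_pos": TCP position; "tool_rot": TCP orientation; "contact_force": force on the tool from outside, world axes, zero at the start; "ft_torque": the same for the moment, N m; "gripper_width": opening from 0.0 (shut) to 1.0 (fully open); "grasp_force": force on a finger pad.
Only numpy, scipy, OpenCV 4.12 (cv2) and the standard library are available. Lean on these libraries where they do the work, as an engineer would, in place of code of your own. Each camera call takes 0.05 s, during which the arm holds its last target. There are 200 camera calls.

### The job

Collect the three round tube-shaped kiln props into the small wooden caddy, standing upright, one in each compartment: the tallest next to the caddy's pull tab, the middle one in the middle, the shortest at the far end. Leave the square props and the wooden stamps standing where they are.

Things in the scene. Friction and masses are not known exactly. Their poses are not given: they have to be found in the camera images.
- caddy: Fixed open wooden caddy, 176 mm along its x, 62 mm along y, any yaw; walls and two cross partitions 18 mm high, 5 mm thick; inner floor 5 mm up. Three 52 x 52 mm compartments in a row, centres at x = +57, 0, -57 mm, y = 0. A low pull tab with a dark round mark (40 mm wide, top 14 mm up) sticks 20 mm out of the +x end. Origin: centre of its underside, on the work surface; z up.
- tube_tall: The tallest of three round kiln props: a buff ceramic tube standing on end, outer diameter 32 mm, open bore 18 mm, 80 mm tall. Loose, about 104 g. Origin: centre of its underside; z along the tube, upward at the start. The three tubes differ only in height (80, 62 and 44 mm).
- tube_middle: The middle one of three round kiln props: a buff ceramic tube standing on end, outer diameter 32 mm, open bore 18 mm, 62 mm tall. Loose, about 81 g. Origin: centre of its underside; z along the tube, upward at the start. The three tubes differ only in height (80, 62 and 44 mm).
- tube_short: The shortest of three round kiln props: a buff ceramic tube standing on end, outer diameter 32 mm, open bore 18 mm, 44 mm tall. Loose, about 57 g. Origin: centre of its underside; z along the tube, upward at the start. The three tubes differ only in height (80, 62 and 44 mm).
- square_tall: Look-alike that stays: a solid square kiln prop of the same buff ceramic, 32 x 32 mm and 74 mm tall, standing on end, loose. Origin: centre of its underside, z up.
- square_short: Look-alike that stays: a solid square kiln prop of the same buff ceramic, 32 x 32 mm and 50 mm tall, standing on end, loose. Origin: centre of its underside, z up.
- stamp_a: Look-alike that stays: a waisted wooden maker's stamp, 21 mm diameter, 56 mm tall, standing on end, loose. Origin: centre of its underside, z up.
- stamp_b: Look-alike that stays: a waisted wooden maker's stamp, 21 mm diameter, 56 mm tall, standing on end, loose. Origin: centre of its underside, z up.
Things that resemble listed ones, but are neither listed nor needed, are in the scene too. What is shaped like the tube_short but red is not meant. What is shaped like the tube_middle but pink is not meant.

How it is judged:
At the end, for the whole second after the job is handed in: Each tube at rest, upright (0.1 rad) on the floor of its own compartment, within 14 mm of its centre along the caddy's x and y, underside below 10 mm: tallest at the pull tab, middle one in the middle, shortest at the far end. Square props and stamps still stand within 25 mm of their places (x of tube_tall in the frame of caddy between 0.043 and 0.071 m and y of tube_tall in the frame of caddy between -0.014 and 0.014 m and z of each of tube_tall, tube_middle, tube_short in the frame of caddy below 0.01 m and angle between each of tube_tall, tube_middle, tube_short, square_tall, square_short, stamp_a, stamp_b's own z axis and vertical below 0.1 rad and linear speed of each of tube_tall, tube_middle, tube_short below 0.02 m/s and x of tube_middle in the frame of caddy between -0.014 and 0.014 m and y of tube_middle in the frame of caddy between -0.014 and 0.014 m and x of tube_short in the frame of caddy between -0.071 and -0.043 m and y of tube_short in the frame of caddy between -0.014 and 0.014 m and distance of each of square_tall, square_short, stamp_a, stamp_b from where it was at the start of the episode below 0.025 m); the robot touches nothing.
It fails at once if a square prop or a stamp is moved more than 25 mm or tipped (distance of any of square_tall, square_short, stamp_a, stamp_b from where it was at the start of the episode above 0.025 m or angle between any of square_tall, square_short, stamp_a, stamp_b's own z axis and vertical above 0.4 rad).
It also fails if it takes over 72 s, if anything falls off the work surface, if the arm or the gripper's body presses on something with over 40 N, if the wrist force passes 120 N, or if a joint passes its speed limit or range.

## Working session

There is one attempt and no reset: what is moved stays moved. The work goes in short steps, Python scripts to look and compute and a tool call to move; the robot and the scene stay as the last step left them, time stands still between calls to the robot, and variables do not carry over. Pictures are saved under pics/ and viewed, at most 14 in all, crops included, and the job is handed in when it is done.

Besides the shell and the picture viewer there is one more tool, called after ">>>" as a command line: name --pt "numbers of a row" for each row, then --argument value for the rest. play_rows: Moves the arm, as the interface text tells. Its arguments: {"type":"object","properties":{"linear":{"type":"array","items":{"type":"array","items":{"type":"number"}}},"turn":{"type":"array","items":{"type":"number"}},"hand":{"type":"number"}},"required":["linear","turn"]}

```bash
mkdir -p pics; python3 - <<'E'
from plant import *
import cv2
for n in ("top","side"):
    f=grab_frame(n); cv2.imwrite(f"pics/{n}0.png",f[:,:,::-1]); i=camera_info(n); print(n,i)
print(camera_info("wrist"))
for c in ("top","side"):
    for t in ("caddy","tube_tall","tube_middle","tube_short","square_tall","square_short","stamp_a"):
        print(c,t,[(round(d["p"],2),[int(v) for v in d["location"]],int(d["region"].sum())) for d in trace(c,t)][:5])
print(state())
E
```

```text
top {'camera_matrix': array([[485.19991545,   0.        , 319.0667625 ],
       [  0.        , 485.19991545, 197.01632621],
       [  0.        ,   0.        ,   1.        ]]), 'origin': array([0.44219175, 0.08699617, 1.06232825]), 'attitude': array([ 0.03807852, -0.69593995,  0.71657833, -0.02707607])}
side {'camera_matrix': array([[397.223015  ,   0.        , 319.67561838],
       [  0.        , 397.223015  , 199.58128733],
       [  0.        ,   0.        ,   1.        ]]), 'origin': array([ 0.35271962, -0.72028932,  0.38427887]), 'attitude': array([-0.55476502,  0.8241363 , -0.0998181 ,  0.05542093])}
{'camera_matrix': array([[309.70691629,   0.        , 316.33364449],
       [  0.        , 309.70691629, 202.65793304],
       [  0.        ,   0.        ,   1.        ]]), 'mount': array([[-1.91476145e-04, -9.60809164e-01, -2.77210595e-01,
         6.89585150e-02],
       [ 9.99999892e-01, -3.01663799e-04,  3.54839315e-04,
         5.27142473e-04],
       [-4.24557267e-04, -2.77210497e-01,  9.60809117e-01,
        -1.41909529e-01],
       [ 0.00000000e+00,  0.00000000e+00,  0.0000
[... 790 characters left out ...]
 0.8, 'joint_pos': array([ 1.02596857e+00,  5.26759172e-02,  1.61286661e+00, -2.23635807e-06,
        1.47597862e+00, -1.19000451e-01]), 'joint_vel': array([ 0.00123861,  0.00057336, -0.00011734, -0.00061157,  0.00019487,
       -0.00123972]), 'joint_efforts': array([-9.66583393e-04, -3.93627548e+01, -3.70445967e+01, -2.10519738e-04,
        3.29651166e-04, -6.28225280e-06]), 'tool_pos': array([0.25817274, 0.56918697, 0.23133849]), 'tool_rot': array([1.27028362e-05, 2.11308551e-01, 9.77419406e-01, 3.34394686e-05]), 'contact_force': array([0.4631574 , 0.74388564, 0.19577232]), 'ft_torque': array([-0.02061481,  0.0441278 ,  0.00883755]), 'grasp_force': 0.0, 'gripper_width': 1.0006822683658607}
```

```bash
python3 - <<'E'
import cv2
a=cv2.imread("pics/top0.png")[100:300,160:480]; cv2.imwrite("pics/topc.png",cv2.resize(a,(800,500),interpolation=3))
a=cv2.imread("pics/side0.png")[120:320,200:460]; cv2.imwrite("pics/sidec.png",cv2.resize(a,(780,600),interpolation=3))
E
```

```text
(no output)
```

View pics/topc.png

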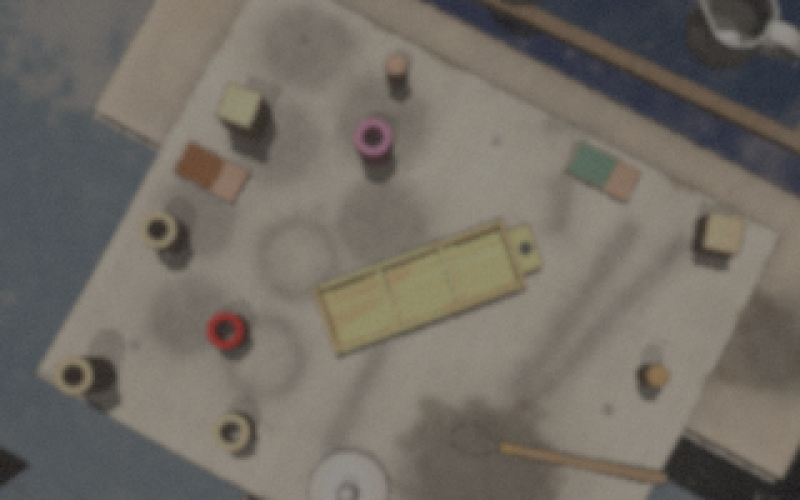

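View pics/sidec.png

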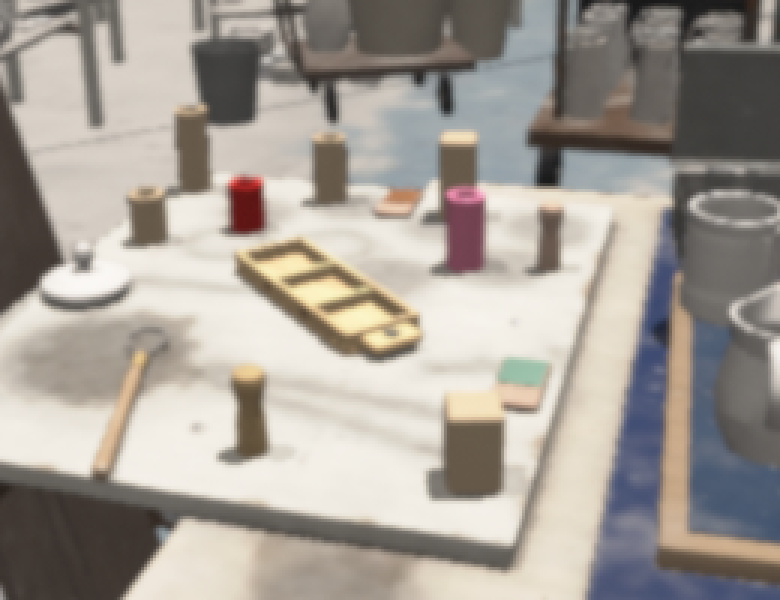

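The crops show three buff tubes, in full-frame top pixels: tall (190,250), middle (224,192) and short (254,273). The look-alikes are the red tube (251,231), pink tube (309,155), squares (257,143) and (447,195), and stamps (318,128) and (421,249). The caddy's tab with its dark mark points to image right, at about (369,199). The side view shows the buff tubes are clearly tallest at the far left, middle at the centre-back and shortest at the left.

```bash
cat > fit.py <<'E'
from plant import *
import numpy as np, cv2
from scipy.spatial.transform import Rotation as R
from scipy.optimize import minimize
def cam(n):
    i=camera_info(n); w,x,y,z=i["attitude"]; return i["camera_matrix"],R.from_quat([x,y,z,w]).as_matrix(),i["origin"]
C={n:cam(n) for n in("top","side")}
def proj(n,P):
    K,A,o=C[n]; q=(np.atleast_2d(P)-o)@A@K.T; return q[:,:2]/q[:,2:]
def ray(n,px,z):
    K,A,o=C[n]; d=A@np.linalg.solve(K,[px[0],px[1],1.]); return o+d*(z-o[2])/d[2]
def box(x0,x1,y0,y1,z0,z1): return np.array([[x,y,z] for x in(x0,x1) for y in(y0,y1) for z in(z0,z1)])
def cyl(r,h):
    t=np.linspace(0,2*np.pi,24); return np.array([[r*np.cos(a),r*np.sin(a),z] for a in t for z in(0,h)])
CADDY=[box(-.088,.088,-.031,.031,0,.018),box(.088,.108,-.02,.02,0,.014)]
def render(n,parts,p):
    c,s=np.cos(p[2]),np.sin(p[2]); M=np.array([[c,-s,0],[s,c,0],[0,0,1]])
    im=np.zeros((800,1280),np.uint8)
    for B in parts:
        q=proj(n,B@M.T+[p[0],p[1],0])*2+.5
        cv2.fillConvexPoly(im,cv2.convexHull((q*16).round().astype(np.int32)),255,shift=4)
    return cv2.resize(im,(640,400),interpolation=cv2.INTER_AREA)/255.
def fit(obs,parts,p0,yaw):
    f=lambda v:-sum(np.minimum(r:=render(n,parts,[*v[:2],v[2] if yaw else 0]),m).sum()/np.maximum(r,m).sum() for n,m in obs)/len(obs)
    k=3 if yaw else 2; s=np.array([p0[:k]]+[np.array(p0[:k])+d for d in np.diag([.01,.01,.1][:k])])
    r=minimize(f,p0[:k],method="Nelder-Mead",options=dict(initial_simplex=s,xatol=1e-4,fatol=1e-4)); return r.x.round(4),round(-r.fun,3)
E
python3 - <<'E'
from fit import *
for n in C: grab_frame(n)
def near(n,t,px): 
    d=[d for d in trace(n,t) if np.hypot(*(np.array(d["location"])-px))<15]; return d[0]["region"].astype(float) if d else None
T=dict(tube_tall=((190,250),(263,172),.08,1),tube_middle=((224,192),(309,175),.062,1),tube_short=((253.6,273),(250,192),.044,1),
 tube_short_red=((251,231),(281,187),.044,1),tube_middle_pink=((309,155),(355,195),.062,1),stamp_a=((421,249),(282,255),.056,.66),stamp_b=((319,128),(383,199),.056,.66))
for t,(a,b,h,s) in T.items():
    th=t.rsplit("_",1)[0] if t.count("_")>1 else t
    x=ray("top",a,h)
    ms=[(n,m) for n,p in(("top",a),("side",b)) if (m:=near(n,th,p)) is not None]
    print(t,"eye",x.round(3),"sideproj",proj("side",[x[0],x[1],h/2]).round(0),[(q[0],fit([q],[cyl(.016*s,h)],list(x[:2]),0)) for q in ms],"joint",fit(ms,[cyl(.016*s,h)],list(x[:2]),0))
for t,px,h in(("square_tall",(257,143),.074),("square_short",(447,195),.05)): print(t,ray("top",px,h).round(3))
l=ray("top",(331,212),.018);r=ray("top",(369,199),.014);y=np.arctan2(*(r-l)[1::-1]);print("eye caddy",l,y)
ms=[(n,near(n,"caddy",p)) for n,p in(("top",(330,213)),("side",(310,219)))]
for o in ([ms[0]],[ms[1]],ms): print(fit(o,CADDY,[l[0],l[1],y],1))
E
```

```text
tube_tall eye [0.433 0.365 0.08 ] sideproj [[263. 170.]] [('top', (array([0.4325, 0.3664]), np.float64(0.898))), ('side', (array([0.4347, 0.3676]), np.float64(0.898)))] joint (array([0.4336, 0.3664]), np.float64(0.885))
tube_middle eye [0.551 0.299 0.062] sideproj [[309. 176.]] [('top', (array([0.5519, 0.3002]), np.float64(0.917))), ('side', (array([0.554 , 0.3027]), np.float64(0.915)))] joint (array([0.5531, 0.3004]), np.float64(0.893))
tube_short eye [0.382 0.242 0.044] sideproj [[248. 192.]] [('top', (array([0.3814, 0.2445]), np.float64(0.647))), ('side', (array([0.3827, 0.2456]), np.float64(0.931)))] joint (array([0.3825, 0.245 ]), np.float64(0.783))
tube_short_red eye [0.469 0.246 0.044] sideproj [[282. 188.]] [('top', (array([0.467 , 0.2482]), np.float64(0.904))), ('side', (array([0.4692, 0.2537]), np.float64(0.885)))] joint (array([0.4676, 0.248 ]), np.float64(0.877))
tube_middle_pink eye [0.624 0.12  0.062] sideproj [[354. 197.]] [('top', (array([0.625 , 0.1193]), np.float64(0.901))), ('side', (array([0.6258, 0.1196]), np.float64(0.921)))] joint (array([0.6254, 0.1193]), np.float64(0.9))
stamp_a eye [ 0.422 -0.105  0.056] sideproj [[283. 255.]] [('side', (array([ 0.4212, -0.1087]), np.float64(0.785)))] joint (array([ 0.4212, -0.1087]), np.float64(0.785))
stamp_b eye [0.682 0.097 0.056] sideproj [[380. 199.]] [('side', (array([0.6907, 0.1012]), np.float64(0.784)))] joint (array([0.6907, 0.1012]), np.float64(0.784))
square_tall [0.65  0.226 0.074]
square_short [ 0.532 -0.166  0.05 ]
eye caddy [0.50578143 0.07710353 0.018     ] -1.2677248853056688
(array([ 0.5003,  0.0847, -1.2543]), np.float64(0.969))
(array([ 0.5014,  0.088 , -1.2517]), np.float64(0.918))
(array([ 0.5006,  0.0848, -1.2515]), np.float64(0.936))
```

Both cameras agree to 2–3 mm, and the projected heights confirm which tube is which. The caddy is at (0.501,0.085) with yaw −71.7°. I'll go above the tall tube and check the choice in a close wrist crop.

>>> play_rows --pt "0.035 -0.0406 0" --pt "0.035 -0.0406 0" --pt "0.035 -0.0406 0" --pt "0.035 -0.0406 0" --pt "0.035 -0.0406 0" --pt "0 0 -0.03" --pt "0 0 -0.03" --pt "0 0 0" --turn '[-9.5, -9.5, -9.5, -9.5, -9.3, 0, 0, 0]' --hand 0.062

```text
time: 2.7
tool_pos: [0.4316, 0.3649, 0.1683]
tool_rot: [-0.001, 0.586, 0.81, -0.003]
contact_force: [0.3, 0.1, -0.7]
gripper_width: 0.725
grasp_force: 0.0
```

```bash
cat > wr.py <<'E'
from fit import *
def wproj(P,s=None):
    s=s or state(); i=camera_info("wrist"); w,x,y,z=s["tool_rot"]; A=R.from_quat([x,y,z,w]).as_matrix()
    q=(np.atleast_2d(P)-s["tool_pos"])@A; M=i["mount"]; q=(q-M[:3,3])@M[:3,:3]; K=i["camera_matrix"]
    th=np.arctan2(np.hypot(q[:,0],q[:,1]),q[:,2]); u=q[:,:2]/np.hypot(q[:,0],q[:,1])[:,None]
    return u*th[:,None]*K[0,0]+K[:2,2]
def shot(name,marks):
    s=state(); f=grab_frame("wrist")[:,:,::-1].copy()
    for P in marks: cv2.polylines(f,[wproj(P,s).round().astype(int)],True,(0,255,0),1)
    cv2.imwrite(f"pics/{name}.png",f); print(s["tool_pos"].round(4),s["tool_rot"].round(3),s["time"])
def ring(x,y,z,r=.016):
    t=np.linspace(0,2*np.pi,30); return np.c_[x+r*np.cos(t),y+r*np.sin(t),0*t+z]
E
python3 - <<'E'
from wr import *
shot("w1",[ring(.4335,.3665,.08),ring(.4335,.3665,0),ring(.3825,.245,.044),ring(.5525,.3005,.062)])
E
```

```text
[0.4316 0.3649 0.1683] [-0.001  0.586  0.81  -0.003] 2.7
```

View pics/w1.png

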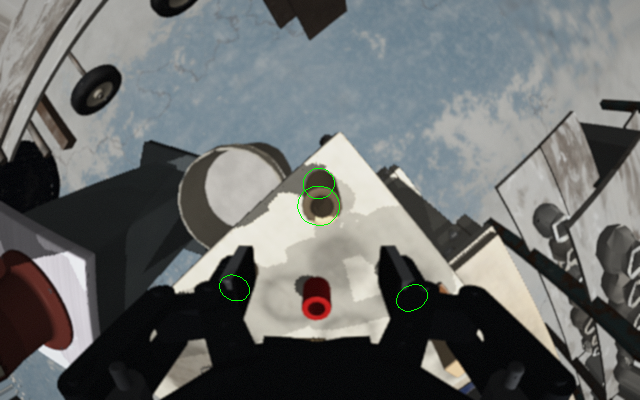

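The wrist picture shows a round buff tube with an open bore at (319,207), within 2 px of the predicted ring. The red tube is at (317,295), away from the grasp. I'll descend and close.

>>> play_rows --pt "0.002 0.0015 -0.04" --pt "0 0 -0.04" --pt "0 0 -0.03" --pt "0 0 -0.013" --pt "0 0 0" --turn '[0, 0, 0, 0, 0]'

```text
time: 3.38
tool_pos: [0.4354, 0.3681, 0.0489]
tool_rot: [0.0, 0.585, 0.811, 0.0]
contact_force: [-0.1, -0.4, -0.3]
gripper_width: 0.725
grasp_force: 0.0
```

>>> play_rows --pt "0 0 0" --pt "0 0 0" --pt "0 0 0" --pt "0 0 0" --pt "0 0 0" --pt "0 0 0" --turn '[0, 0, 0, 0, 0, 0]' --hand 0.0

```text
time: 4.12
tool_pos: [0.4364, 0.3685, 0.0505]
tool_rot: [0.001, 0.586, 0.811, 0.002]
contact_force: [-1.3, -1.4, 6.3]
gripper_width: 0.351
grasp_force: 59.1
```

>>> play_rows --pt "0 0 0.03" --pt "0 0 0.05" --pt "0.0139 -0.056 0.02" --pt "0.0139 -0.056 0" --pt "0.0139 -0.056 0" --pt "0.0139 -0.056 0" --pt "0.0139 -0.056 0" --pt "0.0139 -0.056 0" --turn '[0, 0, 0, 0, 0, 0, 0, 0]'

```text
time: 5.12
tool_pos: [0.5187, 0.0298, 0.1486]
tool_rot: [0.0, 0.586, 0.811, 0.0]
contact_force: [1.0, 0.2, -0.1]
gripper_width: 0.356
grasp_force: 59.3
```

>>> play_rows --pt "0 0 -0.03" --pt "0 0 0" --pt "0 0 0" --turn '[0, 0, 0]'

```text
time: 5.5
tool_pos: [0.5186, 0.0322, 0.1189]
tool_rot: [0.0, 0.585, 0.811, 0.0]
contact_force: [0.5, -0.1, -0.3]
gripper_width: 0.354
grasp_force: 59.4
```

```bash
python3 - <<'E'
from wr import *
y=-1.2515;c,s=np.cos(y),np.sin(y);M=np.array([[c,-s],[s,c]])
def rect(x0,x1,y0,y1,z):
    q=np.array([[x0,y0],[x1,y0],[x1,y1],[x0,y1]])@M.T+[.5006,.085]; return np.c_[q,np.full(4,z)]
shot("w2",[rect(-.088,.088,-.031,.031,.018),rect(.088,.108,-.02,.02,.014)])
E
```

```text
[0.5186 0.0322 0.1189] [0.    0.585 0.811 0.   ] 5.5
```

View pics/w2.png

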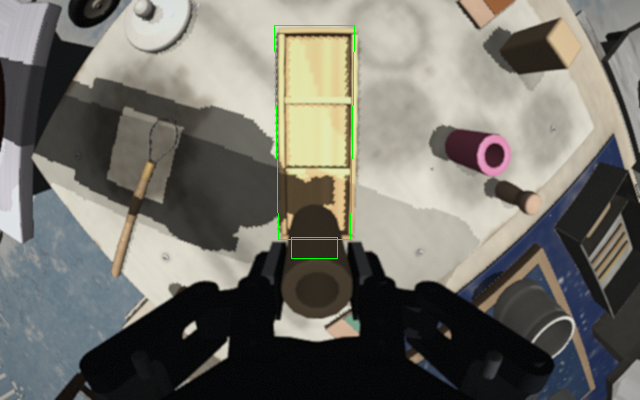

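The overlay fits the caddy rim within 2 px, spanning (276,26) to (355,238), and the tube hangs over the tab-end compartment. I'll lower it.

>>> play_rows --pt "0 -0.001 -0.03" --pt "0 0 -0.02" --pt "0 0 -0.01" --pt "0 0 0" --pt "0 0 -0.004" --pt "0 0 0" --turn '[0, 0, 0, 0, 0, 0]'

```text
time: 6.3
tool_pos: [0.5197, 0.0307, 0.0556]
tool_rot: [0.001, 0.586, 0.811, 0.001]
contact_force: [1.0, -0.1, 1.5]
gripper_width: 0.358
grasp_force: 59.4
```

>>> play_rows --pt "0 0 0" --pt "0 0 0" --pt "0 0 0" --pt "0 0 0" --pt "0 0 0.02" --pt "0 0 0.04" --pt "0 0 0.05" --pt "0 0 0" --turn '[0, 0, 0, 0, 0, 0, 0, 0]' --hand 0.062

```text
time: 7.3
tool_pos: [0.5218, 0.0304, 0.1699]
tool_rot: [0.004, 0.586, 0.811, 0.003]
contact_force: [1.6, -0.1, -0.1]
gripper_width: 0.731
grasp_force: 0.0
```

>>> play_rows --pt "0.0068 0.054 0" --pt "0.0068 0.054 0" --pt "0.0068 0.054 0" --pt "0.0068 0.054 0" --pt "0.0068 0.054 0" --pt "0 0 0" --pt "0 0 0" --turn '[0, 0, 0, 0, 0, 0, 0]'

```text
time: 8.18
tool_pos: [0.5519, 0.3004, 0.163]
tool_rot: [-0.0, 0.585, 0.811, -0.001]
contact_force: [-0.5, -0.4, -0.1]
gripper_width: 0.727
grasp_force: 0.0
```

```bash
python3 - <<'E'
from wr import *
shot("w3",[ring(.5525,.3005,.062)])
t=grab_frame("top")[100:300,160:480,::-1]; s=cv2.imread("pics/w3.png")
cv2.imwrite("pics/m3.png",cv2.vconcat([cv2.resize(t,(480,300),interpolation=3),cv2.resize(s,(480,300))]))
E
```

```text
[0.5519 0.3004 0.163 ] [-0.     0.585  0.811 -0.001] 8.175
```

View pics/m3.png

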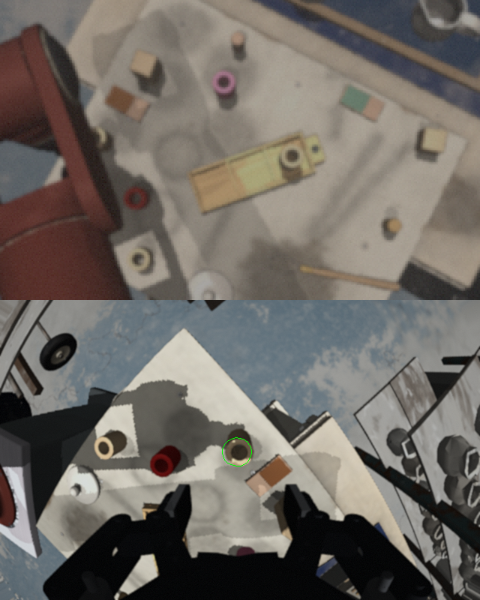

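The tall tube stands in the tab-end compartment, at (290,158) in the upper panel. The middle buff tube sits in its predicted ring at (237,451) in the lower panel. I'll grasp it next.

>>> play_rows --pt "0 0 -0.05" --pt "0 0 -0.04" --pt "0 0 -0.03" --pt "0 0 -0.009" --pt "0 0 0" --turn '[0, 0, 0, 0, 0]'

```text
time: 8.9
tool_pos: [0.5527, 0.3, 0.0354]
tool_rot: [-0.0, 0.586, 0.81, -0.0]
contact_force: [0.8, -0.4, 0.2]
gripper_width: 0.725
grasp_force: 0.0
```

>>> play_rows --pt "0 0 0" --pt "0 0 0" --pt "0 0 0" --pt "0 0 0" --pt "0 0 0" --pt "0 0 0" --turn '[0, 0, 0, 0, 0, 0]' --hand 0.0

```text
time: 9.65
tool_pos: [0.554, 0.3013, 0.0376]
tool_rot: [0.001, 0.586, 0.811, 0.001]
contact_force: [-0.5, -1.0, 5.5]
gripper_width: 0.355
grasp_force: 59.7
```

>>> play_rows --pt "0 0 0.04" --pt "0 0 0.06" --pt "-0.0104 -0.0432 0" --pt "-0.0104 -0.0432 0" --pt "-0.0104 -0.0432 0" --pt "-0.0104 -0.0432 0" --pt "-0.0102 -0.043 0" --pt "0 0 0" --turn '[0, 0, 0, 0, 0, 0, 0, 0]'

```text
time: 10.65
tool_pos: [0.5001, 0.0829, 0.1352]
tool_rot: [0.0, 0.587, 0.81, -0.0]
contact_force: [1.0, 0.2, -0.6]
gripper_width: 0.354
grasp_force: 59.6
```

>>> play_rows --pt "0 0 -0.03" --pt "0 0 -0.03" --pt "0 0 -0.02" --pt "0 0 -0.01" --pt "0 0 0" --pt "0 0 -0.004" --pt "0 0 0" --turn '[0, 0, 0, 0, 0, 0, 0]'

```text
time: 11.52
tool_pos: [0.502, 0.085, 0.0426]
tool_rot: [0.001, 0.586, 0.811, 0.001]
contact_force: [0.2, 0.4, 1.4]
gripper_width: 0.355
grasp_force: 59.8
```

>>> play_rows --pt "0 0 0" --pt "0 0 0" --pt "0 0 0" --pt "0 0 0" --pt "0 0 0.02" --pt "0 0 0.04" --pt "0 0 0.06" --pt "0 0 0" --turn '[0, 0, 0, 0, 0, 0, 0, 0]' --hand 0.062

```text
time: 12.52
tool_pos: [0.5046, 0.085, 0.1678]
tool_rot: [0.005, 0.586, 0.811, 0.004]
contact_force: [0.4, -0.6, -0.6]
gripper_width: 0.727
grasp_force: 0.0
```

>>> play_rows --pt "-0.0295 0.04 0" --pt "-0.0295 0.04 0" --pt "-0.0295 0.04 0" --pt "-0.0295 0.0395 0" --pt "0 0 0" --pt "0 0 0" --pt "0 0 0" --turn '[0, 0, 0, 0, 0, 0, 0]'

```text
time: 13.4
tool_pos: [0.3833, 0.2435, 0.161]
tool_rot: [-0.0, 0.586, 0.81, -0.0]
contact_force: [0.3, -0.1, -0.1]
gripper_width: 0.723
grasp_force: 0.0
```

```bash
python3 - <<'E'
from wr import *
shot("w4",[ring(.3825,.2445,.044)])
t=grab_frame("top")[100:300,160:480,::-1]; s=cv2.imread("pics/w4.png")
cv2.imwrite("pics/m4.png",cv2.vconcat([cv2.resize(t,(480,300),interpolation=3),cv2.resize(s,(480,300))]))
E
```

```text
[0.3833 0.2435 0.161 ] [-0.     0.586  0.81  -0.   ] 13.4
```

View pics/m4.png

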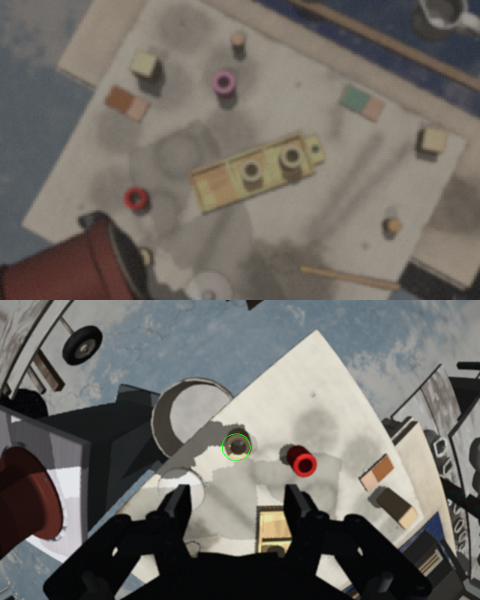

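Two tubes now stand in their compartments, at (253,170) and (290,158). The short buff tube is in its ring at (237,446) and the red one is clear at (303,460). I'll descend.

>>> play_rows --pt "0 0 -0.05" --pt "0 0 -0.05" --pt "0 0 -0.025" --pt "0 0 -0.014" --pt "0 0 0" --turn '[0, 0, 0, 0, 0]'

```text
time: 14.12
tool_pos: [0.3827, 0.2439, 0.0218]
tool_rot: [-0.0, 0.586, 0.81, -0.001]
contact_force: [-0.4, 0.2, 1.2]
gripper_width: 0.727
grasp_force: 0.0
```

>>> play_rows --pt "0 0 0" --pt "0 0 0" --pt "0 0 0" --pt "0 0 0" --pt "0 0 0" --pt "0 0 0" --turn '[0, 0, 0, 0, 0, 0]' --hand 0.0

```text
time: 14.88
tool_pos: [0.3843, 0.245, 0.0242]
tool_rot: [0.001, 0.586, 0.811, 0.002]
contact_force: [0.2, -0.0, 7.0]
gripper_width: 0.349
grasp_force: 59.8
```

>>> play_rows --pt "0 0 0.04" --pt "0 0 0.06" --pt "0.025 -0.0263 0" --pt "0.025 -0.0263 0" --pt "0.025 -0.0263 0" --pt "0.025 -0.0263 0" --pt "0 0 0" --pt "0 0 0" --turn '[0, 0, 0, 0, 0, 0, 0, 0]'

```text
time: 15.88
tool_pos: [0.4822, 0.1394, 0.122]
tool_rot: [-0.0, 0.586, 0.811, -0.0]
contact_force: [0.9, 0.6, -0.7]
gripper_width: 0.345
grasp_force: 59.5
```

>>> play_rows --pt "0 0 -0.03" --pt "0 0 -0.03" --pt "0 0 -0.02" --pt "0 0 -0.01" --pt "0 0 0" --pt "0 0 -0.004" --pt "0 0 0" --turn '[0, 0, 0, 0, 0, 0, 0]'

```text
time: 16.75
tool_pos: [0.4836, 0.1394, 0.0292]
tool_rot: [0.001, 0.586, 0.811, 0.001]
contact_force: [0.4, 0.9, 0.4]
gripper_width: 0.35
grasp_force: 59.5
```

>>> play_rows --pt "0 0 0" --pt "0 0 0" --pt "0 0 0" --pt "0 0 0" --pt "0 0 0.02" --pt "0 0 0.04" --pt "0 0 0.06" --pt "0 0 0.03" --turn '[0, 0, 0, 0, 0, 0, 0, 0]' --hand 0.062

```text
time: 17.75
tool_pos: [0.4842, 0.1394, 0.1823]
tool_rot: [0.002, 0.586, 0.811, 0.002]
contact_force: [0.6, 0.2, 0.9]
gripper_width: 0.725
grasp_force: 0.0
```

>>> play_rows --pt "-0.02 0.05 0.01" --pt "-0.02 0.05 0.01" --pt "-0.02 0.05 0.01" --pt "-0.02 0.05 0" --pt "0 0.05 0" --pt "0 0.05 0" --pt "0 0 0" --pt "0 0 0" --turn '[0, 0, 0, 0, 0, 0, 0, 0]'

```text
time: 18.75
tool_pos: [0.4026, 0.4388, 0.2079]
tool_rot: [0.0, 0.586, 0.811, -0.001]
contact_force: [-0.0, 0.3, -0.3]
gripper_width: 0.726
grasp_force: 0.0
```

```bash
python3 - <<'E'
from fit import *
y=-1.2515;c,s=np.cos(y),np.sin(y)
t=grab_frame("top").copy(); d=grab_frame("side").copy()
for k,h in((.057,.08),(0,.062),(-.057,.044)):
    x=.5006+c*k; Y=.085+s*k; a=np.linspace(0,6.28,30)
    P=np.c_[x+.016*np.cos(a),Y+.016*np.sin(a),0*a+h+.005]
    for n,im in(("top",t),("side",d)): cv2.polylines(im,[(proj(n,P)*16).astype(np.int32)],True,(0,255,0),1,shift=4)
t=cv2.resize(t[100:300,160:480],(480,300),interpolation=3);d=cv2.resize(d[120:320,200:460],(390,300),interpolation=3)
cv2.imwrite("pics/m5.png",cv2.vconcat([t,cv2.copyMakeBorder(d,0,0,0,90,0)])[:,:,::-1])
E
```

```text
(no output)
```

View pics/m5.png

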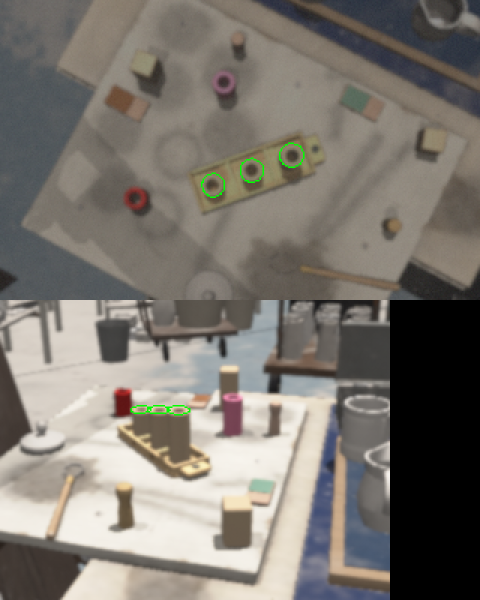

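All three tubes match their predicted top rings in both views: short (212,185), middle (252,171) and tall (291,155). They are upright on the floor, and the squares and stamps haven't moved.

```bash
python3 -c "
from plant import *
print(job_done())"
```

```text
the job is handed in; nothing more can be done
None
```

The job is handed in: the tall, middle and short tubes stand upright in the tab-end, middle and far-end compartments, matching their predicted positions in the last top and side pictures, and the square props and stamps are still in place; `job_done()` returned no verdict.

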